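# Hold up the lift-out tray of a specimen box

### The job

I want to get at the specimen at the bottom of the plywood box: fold the box's hinged cover all the way back to its stop, then lift the tray with the two cleaned stones straight out by the wooden rail along its middle. Hold the tray still and level right above the box, with about 12 cm between the box's rim and the tray's underside, and finish while still holding it there, the stones still in it; keep it level all the way up and do not shift the loupe or the pot.

Things in the scene. Friction and masses are not known exactly. Their poses are not given: they have to be found in the camera images.
- box: plywood specimen box with aluminium corner irons, fixed to the table: 150 (x) x 206 (y) x 85 mm high without its cover, walls 8 mm. Origin: centre of its underside on the table; x points from the front (card holder, towards the robot at yaw 0) to the hinged back, z up. The tray sits inside on side ledges 43 mm above the table; the rim is at 85 mm. A third stone lies on the box floor under the tray
- cover (a joint): angle of the box's cover (150 x 206 mm hood, 30 mm high, 0.26 kg) about the hinge along the back rim, rad: 0 shut, grows as the front edge folds up and back, stop at 1.83 (105 degrees, leaning back past upright). The hinge is stiff: the cover stays at any angle where it is left; moving it takes about 2 to 4 N at the tab. It starts between 0.05 and 0.5
- cover_hinge (a point): point on the cover's hinge axis, at the middle of the box's back rim (75 mm behind the box's origin, 85 mm above the table); the axis runs along the box's y
- cover_tab (a point): middle of the aluminium lift tab on the cover's front edge: 22 mm out from the front face, halfway through its thickness; moves with the cover, 172 mm in front of and 10 mm above the hinge when shut. Tab 24 mm wide (along the box's y), 8 mm thick, 34 mm long, round end; pinched by its two sides with fingers pointing down it pivots between them as the cover swings
- tray: loose plywood tray, 126 x 182 mm, rim 27 mm high, 0.2 to 0.4 kg, with about 4 mm play all round in the box; a centre board with a hand slot runs along its x, parallel to the box's x, and parts it into two lined compartments. Origin: centre of its underside; z up
- tray_grip (a point): middle of the top edge of the tray's grip rail (top of the centre board), 62 mm above the tray's underside. The rail is 12 mm thick across y, 116 mm long along x and 17 mm high, with the hand slot below it; its top stands 20 mm above the box's rim when the tray is seated
- find_1: loose ochre stone, 40 x 51 x 25 mm, about 0.07 kg, in one of the tray's compartments. Origin: centre of its underside
- find_2: loose flat grey stone, 53 x 72 x 17 mm, about 0.09 kg, in the other compartment. Origin: centre of its underside
- find_0: loose pale stone, 48 x 68 x 26 mm, on the box floor under the tray; not to be handled. Origin: centre of its underside
- loupe: bystander: black and clear stand loupe, 42 mm diameter, 40 mm high, right of the box. Origin: centre of its underside
- polish_pot: bystander: round cream and red pot, 63 mm diameter, 34 mm high, right of the box. Origin: centre of its underside

How it is judged (in metres and radians):
On the way, in this order (a step that is already met when the one before it is completed fails the run):
1. the cover is folded back to its stop, the tray still seated in the box (value of joint cover above 1.7 rad and z of tray in the frame of box below 0.06 m), for 0.2 s.
2. the tray is lifted clear of the box's rim with both stones in it (value of joint cover above 1.7 rad and z of tray in the frame of box above 0.095 m and x of find_1 in the frame of tray between -0.06 and 0.06 m and y of find_1 in the frame of tray between -0.088 and 0.088 m and z of find_1 in the frame of tray between -0.005 and 0.045 m and x of find_2 in the frame of tray between -0.06 and 0.06 m and y of find_2 in the frame of tray between -0.088 and 0.088 m and z of find_2 in the frame of tray between -0.005 and 0.045 m), for 0.2 s.
At the end, for the whole second after the job is handed in: Cover at its stop (over 1.70 rad); tray held by the fingers alone, underside 80 to 165 mm above the box rim, within 50 mm of straight above its centre, level within 0.12 rad, still (under 0.03 m/s, 0.2 rad/s); both stones in the tray, the third on the box floor (value of joint cover above 1.7 rad and z of tray in the frame of box between 0.165 and 0.25 m and horizontal distance between tray and box below 0.05 m and angle between tray's own z axis and vertical below 0.12 rad and linear speed of tray below 0.03 m/s and angular speed of tray below 0.2 rad/s and contact force between tray and the fingers above 1 N and contact force between tray and box below 0.1 N and x of find_1 in the frame of tray between -0.06 and 0.06 m and y of find_1 in the frame of tray between -0.088 and 0.088 m and z of find_1 in the frame of tray between -0.005 and 0.045 m and x of find_2 in the frame of tray between -0.06 and 0.06 m and y of find_2 in the frame of tray between -0.088 and 0.088 m and z of find_2 in the frame of tray between -0.005 and 0.045 m and z of find_0 in the frame of box below 0.03 m and horizontal distance between find_0 and box below 0.09 m); the arm keeps its last pose, push and grip.
It fails at once if the tray is tipped by more than 0.3 rad (angle between tray's own z axis and vertical above 0.3 rad).
It fails at once if the loupe or the pot is moved by more than 30 mm (distance of any of loupe, polish_pot from where it was at the start of the episode above 0.03 m).
It also fails if it takes over 54 s, if anything falls off the work surface, if the arm or the gripper's body presses on something with over 40 N, if the wrist force passes 120 N, or if a joint passes its speed limit or range.

### The arm

A 6-joint arm with a two-finger parallel gripper is mounted at the origin on a cart in front of the work surface, level with it; the furniture and walls round the work are solid. World frame = base frame: x ahead of the robot, y to its left, z up, the work surface at z = 0. Lengths are in mm, angles in degrees, forces in N, time in s.
With the tool pointing down it reaches from about 250 to 775 mm from the base axis. Payload 4 kg.
Tool frame: the origin (TCP) lies between the finger pads; the fingertips stand 17 mm ahead of it and the grasp point (between the pads) lies 2 mm behind it (bot.nose_length is the distance from the TCP to the fingertips, in mm); z points along the fingers, y is the line along which they close (so a half turn about z gives the same grasp; the last joint's range is limited). The gripper opens to 94 mm and grips with 3 to 60 N. Pads are 16 mm wide; open, the fingers measure 119 mm over their backs; the gripper's body (75 mm by 177 mm) begins 78 mm behind the grasp point.
Start: joints at [70.468, 4.996, 78.535, -0, 96.463, -5.907], TCP at [129.569, 534.538, 222.506] pointing down, gripper open.
Joint ranges: [-177.83, 177.83], [-43.37, 116.18], [15.69, 146.23], [-61.86, 241.86], [9.47, 152.12], [-147.06, 147.06]. Speed limits (degrees/s): [159.86, 159.86, 180, 180, 180, 180].

### API

Orientations are given as a 3x3 rotation matrix whose columns are the frame's x, y, z axes.
In Python, from cell import bot gives the robot as it stands. The module is installed in compiled form; this text tells all that it offers. Calls block until the motion is done:
- bot.reach(position, orientation): joint-space move of the TCP to a pose.
- bot.movel(position, rot=None, velocity=150): straight line of the TCP; rot=None keeps the orientation; velocity is the mean speed in mm/s.
- bot.move_j(angles): joint-space move.
- bot.set_gripper(opening, force=None): finger opening in mm; force is the grip in N (None keeps the last); returns when the fingers have stopped.
- bot.pause(seconds).
- bot.ik(position, orientation): joint angles nearest the present ones, or None.
- bot.state(): the state.
- bot.capture(name): name is "scene" or "top" or "wrist"; returns a dict with "pixels" (400x640x3 uint8, red, green, blue), "K" (3x3 intrinsics, pixels), "rvec" (rotation vector, rad) and "tvec" (3), from world to camera coordinates, as OpenCV has them. Camera axes: x right, y down, z forward; pixel columns grow to the right and rows downward; lengths in mm; the calibration is good to about 2 mm. A picture is of the moment at which its call begins. There is no depth.
A pose or a line that the arm cannot do raises bot.PlanningError and nothing moves.
- bot.sign_off(): hands the job in; it is judged then, once.
The state is a dict: "t": time; "joints": joint angles; "dq": joint speeds; "effort": joint torques, N m; "tcp_pos": TCP position; "tool_rot": TCP orientation; "ft_force": force on the tool from outside, world axes, zero at the start; "torque": the same for the moment, N m; "gripper_width": finger opening in mm; "gripper_force": force on a finger pad.
Only numpy, scipy, OpenCV 4.12 (cv2) and the standard library are available. Lean on these libraries where they do the work, as an engineer would, in place of code of your own. Each camera call takes 0.05 s, during which the arm holds its last target. There are 200 camera calls.

## Working session

There is one attempt and no reset: what is moved stays moved. The work goes in short steps, each a Python script; the robot and the scene stay as the last script left them, time stands still between calls to the robot, and variables do not carry over. Pictures are saved under pics/ and viewed, at most 10 in all, crops included, and the job is handed in when it is done.

```bash
mkdir -p pics; cat > h.py <<'E'
import numpy as np, cv2
from cell import bot
def cam(n):
    c=bot.capture(n); R=cv2.Rodrigues(np.array(c['rvec'],float))[0]; t=np.array(c['tvec'],float).ravel(); c['R']=R;c['t']=t;c['K']=np.array(c['K']);return c
def save(c,f): cv2.imwrite(f,c['pixels'][:,:,::-1])
def ray(c,uv):
    d=c['R'].T@np.linalg.solve(c['K'],[uv[0],uv[1],1.]); return -c['R'].T@c['t'],d/np.linalg.norm(d)
def onz(c,uv,z):
    o,d=ray(c,uv); return o+d*(z-o[2])/d[2]
def proj(c,p):
    q=c['K']@(c['R']@np.array(p,float)+c['t']); return q[:2]/q[2]
def tri(a,ua,b,ub):
    A=np.zeros((3,3));v=np.zeros(3)
    for c,u in((a,ua),(b,ub)):
        o,d=ray(c,u);M=np.eye(3)-np.outer(d,d);A+=M;v+=M@o
    return np.linalg.solve(A,v)
E
python3 - <<'E'
from h import *
for n in('scene','top'):
    c=cam(n);save(c,f'pics/{n}0.png');print(n,-c['R'].T@c['t'],c['R'][2],c['K'][0,0])
E
```

```text
scene [232.02058123 541.02426947 655.78974626] [ 0.3956842  -0.63959562 -0.65905346] 386.71751034953854
top [ 5.09921086e+02 -1.16635201e-01  9.37029696e+02] [ 0.08244029 -0.00382839 -0.99658865] 420.34126416009076
```

View pics/scene0.png

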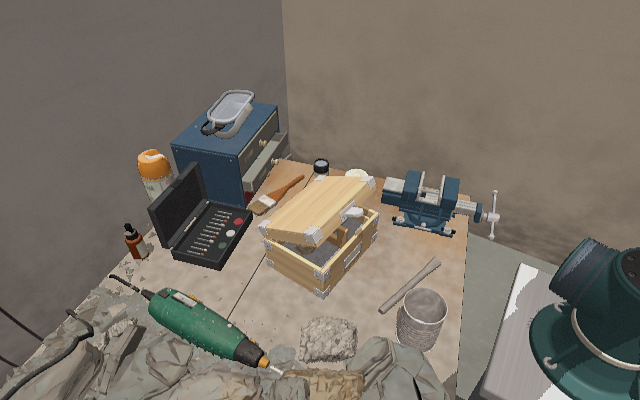

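View pics/top0.png

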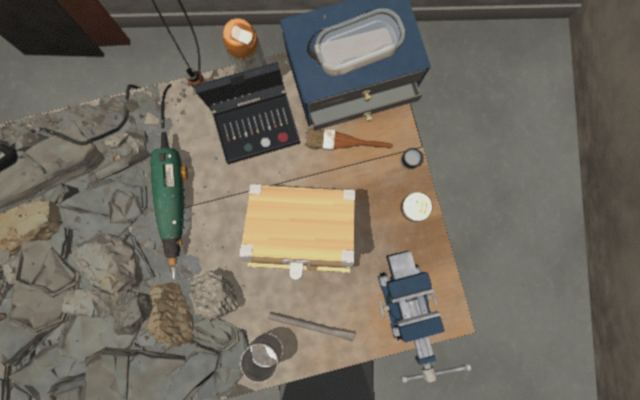

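Scene: the box is at about (320,235) with its cover partly open and the tab at (352,212). Top: cover spans (247..355, 188..262) and the tab is at (296,270). The loupe is at (413,158), the pot at (417,207). I'll zoom in on the box.

```bash
python3 - <<'E'
import cv2,numpy as np
s=cv2.imread('pics/scene0.png')[165:305,245:395];t=cv2.imread('pics/top0.png')[175:290,230:370]
s=cv2.resize(s,None,fx=4,fy=4,interpolation=2);t=cv2.resize(t,None,fx=5,fy=5,interpolation=2)
cv2.imwrite('pics/s1.png',s);cv2.imwrite('pics/t1.png',t)
E
```

```text
(no output)
```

View pics/s1.png

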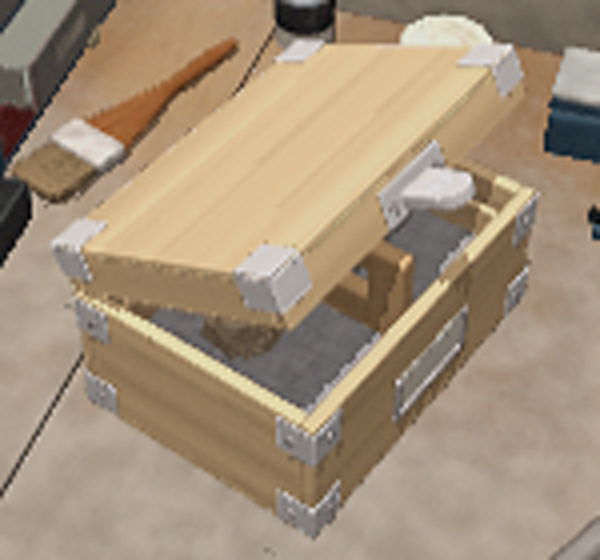

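View pics/t1.png

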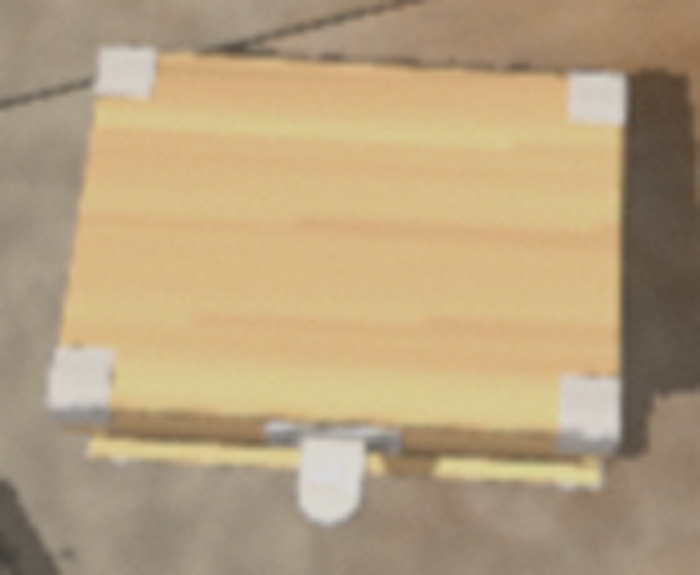

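Scene crop: the front-left rim corner is at (308,424), the front-right at (538,192) and the back-left at (78,298). In the top crop the front rim runs (88,452)–(600,485) and the tab's round tip is at (329,524). The tray rail is visible under the cover.

```bash
python3 - <<'E'
from h import *
s=cam('scene');t=cam('top')
S=lambda u,v:(245+u/4-.4,165+v/4-.4)
T=lambda u,v:(230+u/5-.4,175+v/5-.4)
fl=onz(s,S(308,425),85);fr=onz(s,S(538,192),85);bl=onz(s,S(78,298),85);b=onz(s,S(312,535),0)
print('scene fl fr bl bot',fl.round(),fr.round(),bl.round(),b.round(), np.linalg.norm(fl-fr),np.linalg.norm(fl-bl))
tl=onz(t,T(88,458),85);tr=onz(t,T(601,488),85);print('top fl fr',tl.round(),tr.round(),np.linalg.norm(tl-tr))
for a,c in((fl,fr),(tl,tr)):
    e=a-c; print('yaw',np.degrees(np.arctan2(-e[0],e[1])))
# tab tip (far end), mid top edge of round end
p=tri(s,S(465,192),t,T(330,515));print('tab near tip',p.round())
p=tri(s,S(274,288),t,T(48,347));print('?cover FL top corner',p.round())
for q,r in((S(243,262),T(50,350)),(S(523,82),T(620,380)),(S(55,232),T(100,47)),(S(318,42),T(625,73))):
    print(tri(s,q,t,r).round())
m=(tl+tr)/2
print(onz(s,(321-0.,165),0).round(), onz(t,(413,158),40).round(),onz(t,(417,207),34).round())
E
```

```text
scene fl fr bl bot [470. 152.  85.] [448. -50.  85.] [611. 144.  85.] [467. 152.   0.] 202.77370322249376 141.02809627367532
top fl fr [465. 152.  85.] [448. -53.  85.] 206.52674478811164
yaw -6.287914097317077
yaw -4.7471532167312125
tab near tip [447.  50. 164.]
?cover FL top corner [501. 149. 159.]
[507. 150. 171.]
[482. -63. 139.]
[626. 139. 120.]
[607. -69. 111.]
[ 709. -233.    0.] [ 686. -200.   40.] [ 580. -206.   34.]
```

```bash
cat >> h.py <<'E'
yaw=np.radians(-5.0); H=np.array([607.,37.,85.])
bx=np.array([np.cos(yaw),np.sin(yaw),0]);by=np.array([-np.sin(yaw),np.cos(yaw),0]);bz=np.array([0,0,1.])
C=H-75*bx; C[2]=0
def Rdown(s): y=s*by; z=-bz; return np.stack([np.cross(y,z),y,z],1)
def tab(th,L=172): return H+bx*(-L*np.cos(th)+10*np.sin(th))+bz*(L*np.sin(th)+10*np.cos(th))
E
python3 - <<'E'
from h import *
print(bot.state()['tool_rot'])
for s in(1,-1):
    for p in(tab(.37),tab(1.83),C+[0,0,96]): print(s,bot.ik(p,Rdown(s)))
R=Rdown(1) if abs(bot.ik(tab(.37),Rdown(1))[5]-0)<abs(bot.ik(tab(.37),Rdown(-1))[5]) else Rdown(-1)
p=tab(.37);p[2]=290
bot.reach(p,R);c=cam('wrist');save(c,'pics/w1.png')
for th in(.3,.37,.44):print(th,tab(th).round(1),proj(c,tab(th)).round(1),proj(c,tab(th,184)).round(1))
print(bot.state()['t'])
E
```

```text
[[-9.71856402e-01  2.35573582e-01 -4.70218109e-04]
 [ 2.35574000e-01  9.71855565e-01 -1.28532562e-03]
 [ 1.54195327e-04 -1.35992309e-03 -9.99999063e-01]]
1 [-7.55309335e-01 -6.12883218e+00  9.70678770e+01 -2.54444375e-14
  8.90609552e+01 -8.57553093e+01]
1 [-2.10883118e+00  1.93951545e+01  5.85158645e+01 -2.54444375e-14
  1.02088981e+02 -8.71088312e+01]
1 [-1.40770589e+00  6.40556187e+00  9.15805264e+01 -2.54444375e-14
  8.20139117e+01 -8.64077059e+01]
-1 [-7.55309335e-01 -6.12883218e+00  9.70678770e+01 -2.54444375e-14
  8.90609552e+01  9.42446907e+01]
-1 [-2.10883118e+00  1.93951545e+01  5.85158645e+01 -2.54444375e-14
  1.02088981e+02  9.28911688e+01]
-1 [-1.40770589e+00  6.40556187e+00  9.15805264e+01 -2.54444375e-14
  8.20139117e+01  9.35922941e+01]
0.3 [446.3  51.1 145.4] [320.5 183.9] [320.5 173.3]
0.37 [450.9  50.7 156.5] [320.5 191.5] [320.5 181.2]
0.44 [456.2  50.2 167.3] [320.5 200.2] [320.5 190.4]
2.35
```

View pics/w1.png

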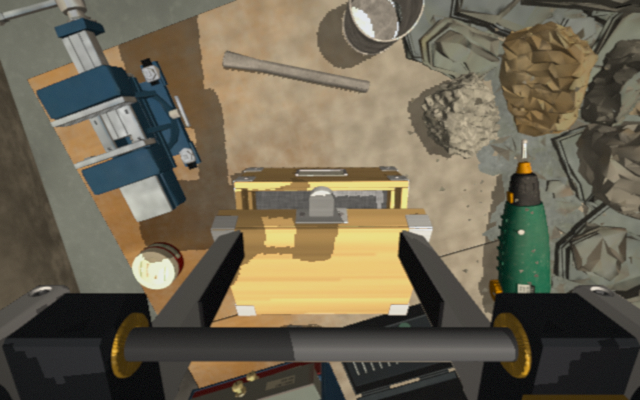

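The wrist view shows the tab tip at (321,187), in line with the predicted column, so theta is about 0.41. I'll confirm this against the top view, then pinch.

```bash
python3 - <<'E'
from h import *
w=cam('wrist');t=cam('top');s=cam('scene')
tip=tri(w,(321,187.5),t,(295.6,278.9-.4));tip2=tri(w,(321,187.5),s,(245+470/4,165+188/4))
print(tip,tip2,tab(.41,184))
R=bot.state()['tool_rot']
th=.41
p=tab(th); 
bot.set_gripper(60,20)
bot.movel(p+[0,0,30],velocity=150);bot.movel(p,velocity=80)
print(bot.state()['ft_force'])
bot.set_gripper(10,20);st=bot.state()
print(st['gripper_width'],st['gripper_force'],st['ft_force'],st['tcp_pos'],st['t'])
E
```

```text
[445.03203276  51.12448464 163.0924964 ] [443.33789227  51.77238836 168.86107739] [442.86283917  51.36014084 167.51532458]
[ 0.0487153  -0.77921057 -0.01626155]
23.766120733617687 19.99856561422348 [0.85215148 4.04453728 0.01917227] [453.9857108   51.27308564 162.90341111] 5.175
```

```bash
python3 - <<'E'
from h import *
for th in np.linspace(.41,1.82,15)[1:]:
    bot.movel(tab(th),velocity=60);st=bot.state();f=np.array(st['ft_force'])
    rad=-bx*np.cos(th)+bz*np.sin(th);tan=bx*np.sin(th)+bz*np.cos(th)
    print(round(th,2),(f@rad).round(1),(f@tan).round(1),(f@by).round(1),round(st['gripper_width'],1),st['t'])
    if np.linalg.norm(f)>30: print('stop');break
save(cam('scene'),'pics/s2.png')
E
```

```text
0.51 -0.3 -0.0 4.3 23.6 5.6167
0.61 -1.8 0.1 4.8 23.7 6.0583
0.71 -1.2 -0.6 5.4 23.5 6.5
0.81 -2.6 -1.3 5.4 23.7 6.9417
0.91 -2.3 -1.4 6.0 23.8 7.3833
1.01 -2.9 -0.7 5.5 23.7 7.825
1.12 -3.4 -0.8 6.5 23.4 8.2667
1.22 -3.2 -1.0 6.1 23.5 8.7083
1.32 -3.2 0.0 7.1 23.7 9.15
1.42 -2.5 -1.0 6.6 23.7 9.5917
1.52 -3.5 0.7 7.9 24.0 10.0333
1.62 -2.3 0.5 6.4 24.0 10.475
1.72 -2.5 2.3 7.9 23.9 10.9167
1.82 -1.6 0.9 7.8 23.3 11.3583
```

View pics/s2.png

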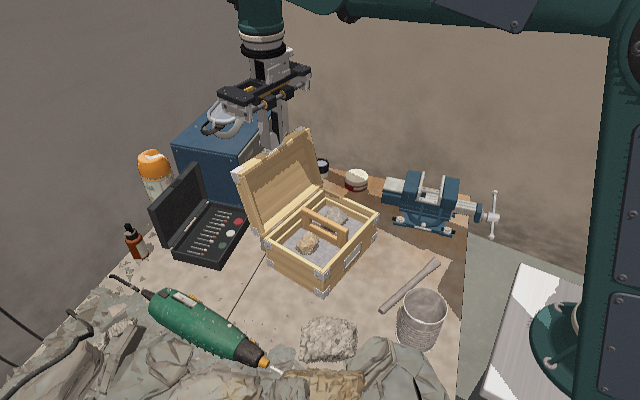

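The cover is folded back, and the tray is visible with the ochre stone at (307,243), the rail around (327,222) and the grey stone at (337,212). I'll nudge the cover to its stop, release and look at the tray.

```bash
python3 - <<'E'
from h import *
for th in(1.85,1.88):
    bot.movel(tab(th),velocity=40);f=np.array(bot.state()['ft_force']);tan=bx*np.sin(th)+bz*np.cos(th);print(th,f.round(1),(f@tan).round(1))
    if f@tan<-12:break
bot.set_gripper(60)
p=np.array(bot.state()['tcp_pos'])
bot.movel(p+[0,0,55],velocity=200)
q=C-160*bx;q[2]=310
bot.movel(q,velocity=250)
c=cam('wrist');save(c,'pics/w3.png');np.savez('w3.npz',**{k:c[k] for k in'KRt'})
t=cam('top');s=cam('scene')
a=cv2.resize(t['pixels'][150:300,225:375],None,fx=3.5,fy=3.5,interpolation=2)
b=cv2.resize(s['pixels'][120:300,225:385],None,fx=3.2,fy=3.2,interpolation=2)[:525]
im=np.zeros((525,800,3),np.uint8);im[:525,:525]=a[:525,:525];cv2.imwrite('pics/t3.png',a[:,:,::-1]);cv2.imwrite('pics/s3.png',b[:,:,::-1])
print(bot.state()['t'])
E
```

```text
1.85 [-6.2  8.2  2.1] -7.2
1.88 [-16.9   7.1   8.6] -19.2
14.625
```

View pics/t3.png

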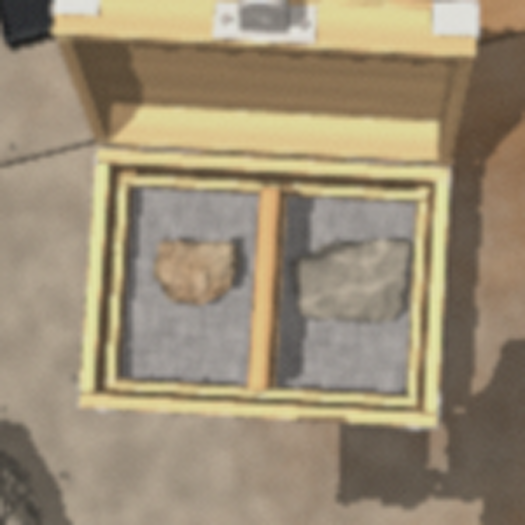

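View pics/s3.png

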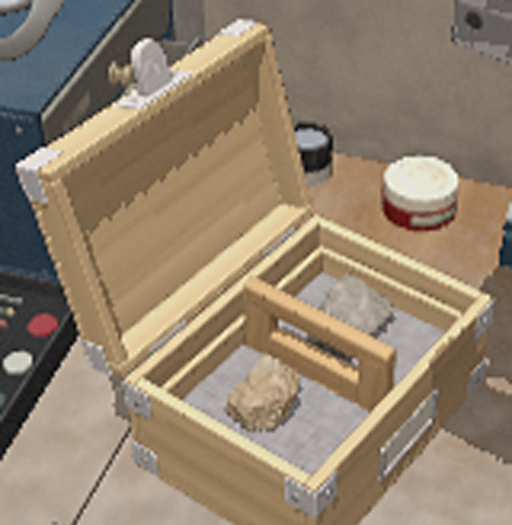

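The top view shows the rail from (271,187) to (260,390), ochre stone at (197,270), and grey at (355,280) with its near edge at 298. The rim corners are (97,152), (452,167), (440,425) and (80,405). The cover is at its stop.

```bash
python3 - <<'E'
from h import *
t=cam('top');s=cam('scene')
T=lambda u,v:(225+u/3.5-.36,150+v/3.5-.36)
S=lambda u,v:(225+u/3.2-.34,120+v/3.2-.34)
cs=np.array([onz(t,T(*p),85) for p in((97,152),(452,167),(440,425),(80,405))])
print('rim',cs.round(),'C',cs.mean(0).round(1),C.round(1),'yaws',[np.degrees(np.arctan2(*(v[[1,0]]))).round(1) for v in(cs[0]-cs[3],cs[1]-cs[2])],[np.degrees(np.arctan2(-v[0],v[1])).round(1) for v in(cs[0]-cs[1],cs[3]-cs[2])])
a,b=onz(t,T(271,187),105),onz(t,T(260,390),105);m=(a+b)/2
print('rail',a.round(),b.round(),np.linalg.norm(a-b),'mid',m.round(1),'yaw',np.degrees(np.arctan2(*(a-b)[[1,0]])))
# scene: rail top ends, mid of end edges
a2,b2=onz(s,S(257,281),105),onz(s,S(383,353),105)
print('rail scene',a2.round(),b2.round(),((a2+b2)/2).round(1))
for n,p,z in(('ochre',(197,270),60),('ochre near',(237,265),58),('grey',(355,280),58),('grey near',(298,285),58)):
    q=onz(t,T(*p),z)-m;print(n,(q@bx).round(1),(q@by).round(1))
E
```

```text
rim [[613. 140.  85.]
 [599. -66.  85.]
 [450. -55.  85.]
 [467. 152.  85.]] C [532.3  42.9  85. ] [532.3  43.5   0. ] yaws [np.float64(-4.4), np.float64(-4.4)] [np.float64(-3.8), np.float64(-4.6)]
rail [588.  39. 105.] [474.  47. 105.] 114.60364198829194 mid [530.9  42.9 105. ] yaw -4.27383328440563
rail scene [581.  40. 105.] [477.  54. 105.] [529.1  46.8 105. ]
ochre 9.0 43.9
ochre near 13.5 20.4
grey 9.0 -50.5
grey near 3.9 -16.7
```

```bash
sed -i 's/radians(-5.0)/radians(-4.5)/' h.py; python3 - <<'E'
from h import *
g=np.array([531.,43.3,94.5])+3*bx
s=np.sign(np.array(bot.state()['tool_rot'])[1][1])
bot.set_gripper(44,45)
bot.reach(g+[0,0,190],Rdown(s));bot.movel(g+[0,0,40],velocity=180);bot.movel(g,velocity=60);print(bot.state()['ft_force'])
bot.set_gripper(5,45);st=bot.state();print(st['gripper_width'],st['gripper_force'],st['ft_force'],st['torque'],st['t'])
bot.movel(g+[0,0,8],velocity=25);bot.pause(.2);st=bot.state();print(st['gripper_width'],st['ft_force'],st['torque'])
save(cam('scene'),'pics/s4.png')
E
```

```text
[-0.42752487  0.33200981 -0.51398043]
11.550146719791977 45.00020742416382 [-0.42199962  1.21246883  0.87053722] [ 0.33827845 -0.06870543 -0.09340612] 18.2917
11.764946667454694 [-0.68605795 -0.1136649  -4.06406256] [ 0.01755092  0.01416879 -0.03126621]
```

View pics/s4.png

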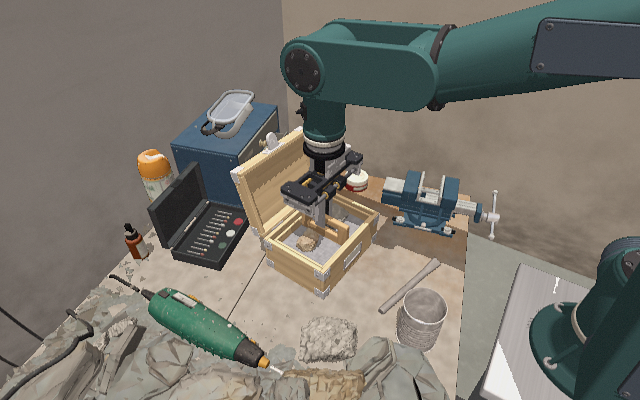

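The gripper holds the rail at about (325,215) and the load of 4.1 N matches the tray plus both stones. I'll lift.

```bash
python3 - <<'E'
from h import *
p=np.array(bot.state()['tcp_pos'])
for dz in(40,75,154):
    bot.movel(p+[0,0,dz],velocity=60);st=bot.state();print(dz,st['gripper_width'],np.round(st['ft_force'],1),np.round(st['torque'],2))
bot.pause(.8);st=bot.state();print(st['tcp_pos'],np.round(st['ft_force'],1),st['t'])
c=cam('scene');cv2.imwrite('pics/s5.png',cv2.resize(c['pixels'][60:310,200:420],None,fx=2.4,fy=2.4,interpolation=2)[:,:,::-1])
E
```

```text
40 11.71071771029692 [-0.1  0.  -3.8] [-0.01  0.04  0.08]
75 11.615737981200668 [-0.4 -0.1 -4.4] [-0.01  0.03 -0.01]
154 11.417893502312117 [-0.3  0.1 -4.6] [0.01 0.04 0.04]
[533.85218063  43.0676782  256.33267215] [ 0.3 -0.6 -3.7] 22.825
```

View pics/s5.png

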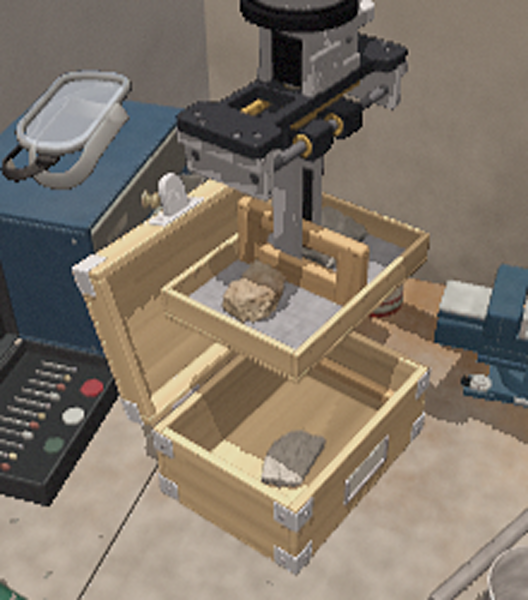

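The tray hangs level above the box with both stones in it: ochre at (253,297), grey behind the fingers at (345,235). The third stone lies on the box floor at (295,458), and the cover is at its stop.

```bash
python3 -c "
from cell import bot
print(bot.sign_off())"
```

```text
the job is handed in; nothing more can be done
None
```

I handed the job in with the cover folded back to its stop and the tray held level about 12 cm above the box rim. Both stones are in the tray, the third is on the box floor, and I kept clear of the loupe and the pot; the hand-in gave no verdict.

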